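Back off a ratchet die clamp and move the die to the oven tray

TASK

The brass die is held down under the yellow fork of the ratchet clamp. Lift the red-balled pawl out of the teeth and throw it right back so that it stays off, wind the wheel backward (anticlockwise seen from above) by its black crank grip until it stops, then lift the die out and set it down gently, upright, on the floor of the white oven tray without dropping it. Leave the pawl thrown back and the wheel wound back, and do not knock over or push about the crucible that is already in the tray or the glass beaker.

Things in the scene. Friction and masses are not known exactly. Their poses are not given: they have to be found in the camera images.
- clamp: Teal ratchet clamp fixed level on the table. Origin on the table under the wheel's axis, z up. Base plate 10 mm thick spans x -95 to +95, y -200 to +110 mm. Nest with the die at x +28, y -150. Pawl on the +y side, hinge at x -45, y +72, pointing to +x; its pedestal (x -63 to -41, y +77 to +107) is 83 mm high.
- pawl_hinge (a point): Point on the pawl's hinge axis, 75 mm above the table, fixed to the clamp. The hinge axis is level, along the clamp's y.
- pawl_ball (a point): Centre of the red ball, 20 mm across, on the free end of the steel pawl. Pawl at 0: 65 mm from the hinge along the clamp's +x, 20 mm above it (95 mm over the table); the teeth below reach 66 mm. It swings in the vertical plane square to the clamp's y, up and over toward clamp -x. Best pinched from above, fingers on its two clamp-y sides.
- pawl (a joint): Pawl angle, rad: 0 to 0.25 with its nose down on the wheel's crown teeth, where it blocks the backward turn; 1.57 is square up from that; 1.75 is the stop, thrown back. Free hinge, pawl weighs 60 g: let go below about 1.2 it falls back on the teeth, above about 1.4 it falls against the stop and stays.
- wheel_axis (a point): Point on the wheel's vertical axis, on top of the wheel's disc, 58 mm above the table. The disc is aluminium, 152 mm across, with 20 dark saw teeth on its rim rising to 66 mm above the table and a hub 36 mm across reaching up to 72 mm.
- crank (a point): On the axis of the black crank grip, 118 mm above the table, where to grasp it: an upright, freely revolving handle 18 to 20 mm thick, from 71 to 139 mm above the table, 50 mm from the wheel's axis. It starts on the wheel's side toward the clamp's -x, -y corner.
- wheel (a joint): Wheel angle, rad, growing as it turns backward (anticlockwise from above); 1.9 is the fixed stop. Starts between 0 and 0.4; with the pawl down it goes backward at most one tooth (0.31) and is blocked. Each rad backward draws the yellow fork 28 mm along clamp +y, off the die. Friction holds it where left; it takes 2 to 4 N at the grip.
- fork (a point): Centre of the two yellow prongs of the slide, which lie across the top of the nest with 3 mm of air over the die, 41 to 46 mm above the table; the prongs are 52 mm long in the clamp's y and 36 mm over both. Wound fully back it stands 53 mm to the clamp's +y of the nest, clear of the die.
- nest (a point): Centre of the floor of the nest, 10 mm above the table: 40 x 40 mm between steel lips 4 mm high.
- die: Brass pressing die, an upright cylinder 36 mm across and 28 mm high with a shallow recess in its top, about 200 g. Origin at the centre of its underside, z up its axis.
- tray: Round white oven tray fixed on the table, 190 mm across, 20 mm high, wall 4 mm, floor 5 mm above the table, 176 mm across inside. Origin on the table under its centre. The crucible stands about 50 mm off its centre, on any side.
- crucible: Small clay-red open crucible, 44 mm across and 32 mm high, loose in the tray. Origin at the centre of its underside, z up.
- beaker: Clear glass beaker, 68 mm across, 90 mm high, standing on the table beside the clamp's pawl end. Origin at the centre of its underside, z up.
There are look-alikes about, which are no part of the job. What is shaped like the die but green or purple is not meant.

How it is judged:
By the outcome, as a careful person would: the job done as asked, in the order asked, and still so for the second after the job is handed in, with the robot touching nothing.
It also fails if it takes over 72 s, if anything falls off the work surface, if the arm or the gripper's body presses on something with over 40 N, if the wrist force passes 120 N, or if a joint passes its speed limit or range.

ROBOT

A 6-joint arm with a two-finger parallel gripper is mounted at the origin on the work surface. World frame = base frame: x ahead of the robot, y to its left, z up, the work surface at z = 0. Lengths are in mm, angles in rad, forces in N, time in s.
With the tool pointing down it reaches from about 350 to 775 mm from the base axis. Payload 7.3 kg.
Tool frame: the origin (TCP) lies at the very end of the fingers, on their centre line; the grasp point (between the pads) lies 19 mm behind it; z points along the fingers, y is the line along which they close (so a half turn about z gives the same grasp; the last joint's range is limited). The gripper opens to 92 mm and grips with 3 to 60 N. Pads are 19 mm wide; open, the fingers measure 130 mm over their backs; the gripper's body (75 mm by 190 mm) begins 47 mm behind the grasp point.
Start: joints at [-1.458, 0.342, 1.524, -0, 1.275, -0.146], TCP at [134.38, -507.53, 226.741] pointing down, gripper open.
Joint ranges: [-2.53, 2.53], [-0.77, 2.02], [0.04, 2.7], [-1, 4.14], [0.28, 2.66], [-3.11, 3.11]. Speed limits (rad/s): [2.57, 2.57, 3.14, 3.14, 3.14, 3.14].

INTERFACE

Orientations are given as [roll, pitch, yaw] about the fixed x, y, z axes, in that order (R = Rz(yaw) Ry(pitch) Rx(roll)).
In Python, from plant import bot gives the robot as it stands.
- The arm moves only by the tool apply_moves, never from a script. Its argument "motion" is text: rows parted by semicolons, each of 4 numbers parted by spaces: the shift along the tool's x, y, z in m, then the turn about the tool's z in degrees. A call has 1 to 8 rows; each row shifts and turns the commanded pose from where the row before left it, along the tool's axes as they then stand; what a row does not reach is not made up. A row lasts 1/8 s, in which the tool goes at most 62.5 mm and 10.7 degrees, less where a joint would pass 70% of its speed; a pose out of reach is approached as far as the arm can. A call with a gripper value outside its range is refused whole. "fingers" is the opening, from -1 (shut) to 1 (fully open), set as the call begins (left out, the last holds). The fingers move at their own pace and stop on an object; the grip force is fixed at half the most. Time passes only in rows, so rows that do not move let the fingers close. It gives the time, the measured TCP pose, the force, the opening and the grip force at its end, in the units of the state.
- bot.get_obs(): the state, without advancing time (a new reading comes with each control period).
- bot.capture(name): name is "side" or "top" or "wrist"; returns a dict with "img" (384x512x3 uint8, blue, green, red), "range_z" (384x512 float32, mm along the optical axis (not along the pixel's ray), 0 where there is no reading), "fx", "fy", "cx", "cy" (pixels), "world_from_camera" (4x4, takes a point from camera to world coordinates); the wrist camera has in their place "mount" (4x4, takes a point from camera to tool coordinates, whose origin is the TCP and whose axes are the flange's). Camera axes: x right, y down, z forward; pixel columns grow to the right and rows downward; lengths in mm; the calibration is good to about 2 mm. A picture is of the moment at which its call begins: read the wrist's pose just before it.
- bot.close_job(): hands the job in; it is judged then, once.
Trained networks look in a picture, given as the dict that the camera call returned (one of the last four; its "shot" number tells which), for a name from the list of things; names that differ only in an ending like _2 or _b are one class to them, and where a whole thing is asked for, a point or a joint stands for the part that bears it (a point fixed in the world has none). Each returns a list of dicts, best first, with "p" (0 to 1); they miss things now and then, are a little off and sometimes report something else, mostly with a low value. They report only what shows in the picture. A call takes as long as a camera call. They do not tell look-alikes from the thing itself.
- bot.cut_out(picture, thing): "pixels" (384x512 bool, what is visible of it) and "point" ([column, row] in pixels, amid what is visible of it).
The state is a dict: "time": time; "joint_positions": joint angles; "dq": joint speeds; "tau": joint torques, N m; "tool_pos": TCP position; "tcp_rot": TCP orientation; "contact_force": force on the tool from outside, world axes, zero at the start; "moment": the same for the moment, N m; "grip_width": finger opening in mm; "finger_force": force on a finger pad.
Only numpy, scipy, OpenCV 4.12 (cv2) and the standard library are available. Lean on these libraries where they do the work, as an engineer would, in place of code of your own. Each camera call takes 0.05 s, during which the arm holds its last target. There are 200 camera calls.

## Working session

There is one attempt and no reset: what is moved stays moved. The work goes in short steps, Python scripts to look and compute and a tool call to move; the robot and the scene stay as the last step left them, time stands still between calls to the robot, and variables do not carry over. Pictures are saved under pics/ and viewed, at most 10 in all, crops included, and the job is handed in when it is done.

Besides the shell and the picture viewer there is one more tool, called after "Call:" in YAML: its name, and indented under it one key for each argument. apply_moves: Moves the arm, as the interface text tells. Its arguments: {"type":"object","properties":{"motion":{"type":"string"},"fingers":{"type":"number"}},"required":["motion"]}

```bash
mkdir -p pics
cat > h.py <<'E'
import numpy as np, cv2
from plant import bot
from scipy.spatial.transform import Rotation as R
def T():
    o=bot.get_obs(); M=np.eye(4); M[:3,:3]=R.from_euler('xyz',o['tcp_rot']).as_matrix(); M[:3,3]=o['tool_pos']; return M
def shot(name):
    M=T(); c=bot.capture(name)
    c['W']=M@np.array(c['mount']) if name=='wrist' else np.array(c['world_from_camera'])
    return c
def cloud(c):
    z=c['range_z']; v,u=np.mgrid[:384,:512]
    P=np.stack([(u-c['cx'])/c['fx']*z,(v-c['cy'])/c['fy']*z,z],-1)
    return P@c['W'][:3,:3].T+c['W'][:3,3]
def proj(c,p):
    q=np.linalg.inv(c['W'])@np.append(p,1); return [c['fx']*q[0]/q[2]+c['cx'],c['fy']*q[1]/q[2]+c['cy']]
E
python3 - <<'E'
from h import *
print(bot.get_obs())
cs=[shot('top'),shot('side')]
cv2.imwrite('pics/a.png',np.vstack([c['img'] for c in cs])[:, :])
a=np.hstack([c['img'] for c in cs]); cv2.imwrite('pics/a.png',cv2.resize(a,(800,300)))
cv2.imwrite('pics/top.png',cv2.resize(cs[0]['img'],(800,600)))
for c,n in zip(cs,['top','side']):
    P=cloud(c); print(n,c['W'].round(2).tolist(),c['fx'])
    for t in ['clamp','pawl_ball','wheel_axis','crank','fork','die','tray','crucible','beaker']:
        for d in bot.cut_out(c,t)[:4]:
            m=d['pixels']&(c['range_z']>0); q=P[m]
            print(n,t,round(d['p'],2),np.round(d['point']),m.sum(),np.median(q,0).round() if len(q) else '',q[:,2].max().round() if len(q) else '')
E
```

```text
{'time': 0.0, 'joint_positions': array([-1.45798796e+00,  3.42744125e-01,  1.52499635e+00, -3.52436878e-05,
        1.27536934e+00, -1.45989045e-01]), 'dq': array([-0.00018674, -0.00152872,  0.0013963 , -0.00035995,  0.00102887,
       -0.00135904]), 'tau': array([-1.96921355e-03, -4.31250679e+01, -2.44222748e+01,  7.15678465e-02,
        5.58438292e-02, -1.33903059e-04]), 'tool_pos': array([ 134.32926219, -507.12044582,  226.04105499]), 'tcp_rot': array([-3.14008673e+00, -1.87360264e-04,  2.58807561e-01]), 'contact_force': array([ 0.5055532 ,  0.15922121, -0.597077  ]), 'moment': array([0.0302999 , 0.0045869 , 0.00160169]), 'finger_force': 0.0, 'grip_width': 92.17481884571278}
top [[0.02, -1.0, 0.06, 501.84], [-1.0, -0.02, 0.02, 7.49], [-0.02, -0.06, -1.0, 1033.24], [0.0, 0.0, 0.0, 1.0]] 378.4232321133317
top clamp 0.6 [260. 214.] 8020 [521.  29.  12.] 142.0
top pawl_ball 0.69 [211. 210.] 176 [517. 145.  84.] 117.0
top pawl_ball 0.65 [289. 202.] 326 [547. -45.  45.] 51.0
top wheel_axis 0.64 [262. 213.] 7912 [521.  30.  12.] 142.0
top wheel_axis 0.38 [288. 202.] 263 [550. -47.  46.] 
[... 831 characters left out ...]
 376.  62.] 94.0
side pawl_ball 0.57 [226. 174.] 154 [520. 144.  84.] 118.0
side pawl_ball 0.48 [244. 220.] 5996 [508.   8.  13.] 142.0
side wheel_axis 0.87 [242. 224.] 6014 [508.   8.  13.] 142.0
side crank 0.45 [236. 195.] 156 [501.  24. 112.] 142.0
side fork 0.48 [264. 223.] 296 [552. -46.  47.] 51.0
side die 0.75 [266. 282.] 242 [ 474. -193.   27.] 32.0
side die 0.72 [329. 257.] 226 [ 668. -201.   26.] 33.0
side die 0.71 [306. 262.] 218 [ 599. -186.   26.] 33.0
side die 0.55 [318. 230.] 190 [ 677. -106.   26.] 32.0
side crucible 0.82 [332. 358.] 477 [ 521. -401.   21.] 42.0
side crucible 0.44 [311. 345.] 5969 [ 501. -348.    6.] 40.0
side beaker 0.87 [195. 138.] 550 [496. 379.  63.] 94.0
```

View pics/top.png

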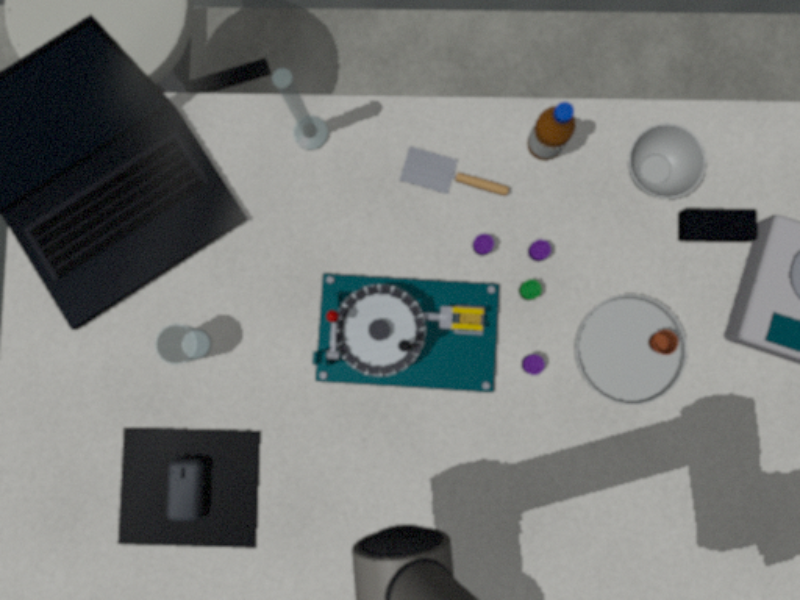

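Run:
```python
from h import *
c=shot('side'); cv2.imwrite('pics/side.png',cv2.resize(c['img'][110:384,150:430],None,fx=2.1,fy=2.1,interpolation=cv2.INTER_CUBIC))
```

```text
(no output)
```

View pics/side.png

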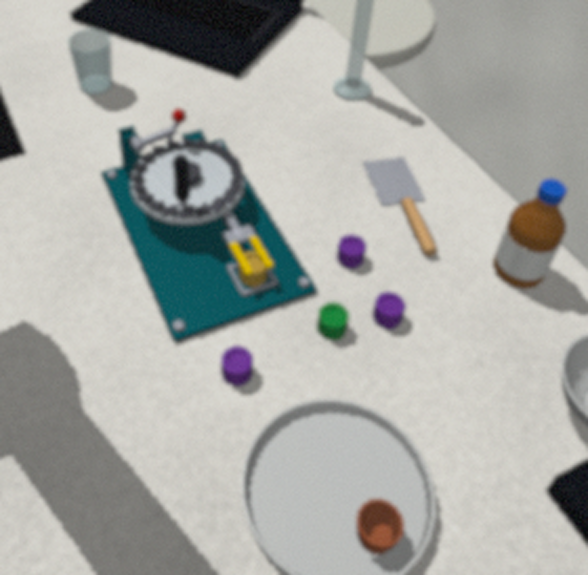

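Top view (800x600): the clamp has its pawl end on the left, with the red ball at (332,316), hub at (380,328), black grip at (405,346), fork at (466,318), tray at (630,348) and crucible at (662,341). The beaker is at (193,343).
Things that could be taken for the die:
- purple at (484,243), (540,249) and (533,363)
- green at (530,289)
- brass under the yellow fork at about (468,318); this one fits the description.

Next I fit the clamp pose and check the choice in a close crop.

Run:
```python
from h import *
for n in ['top','side']:
    c=shot(n); P=cloud(c); hsv=cv2.cvtColor(c['img'],cv2.COLOR_BGR2HSV)
    teal=cv2.inRange(hsv,(82,90,30),(100,255,255))>0
    m=teal&(abs(P[...,2]-10)<6)&(abs(P[...,0]-520)<160)&(abs(P[...,1])<260)
    m=cv2.morphologyEx(m.astype(np.uint8),cv2.MORPH_OPEN,np.ones((3,3)))>0
    print(n,m.sum(),np.median(P[m],0).round(1),'rect',cv2.minAreaRect(P[m][:,:2].astype(np.float32)))
    # disc pts z 52..69 -> teeth/disc
    w=(P[...,2]>54)&(P[...,2]<69)&(np.hypot(P[...,0]-525,P[...,1]-55)<100)&~teal
    print('wheel',cv2.minEnclosingCircle(P[w][:,:2].astype(np.float32)),w.sum())
    red=((cv2.inRange(hsv,(0,150,60),(8,255,255))|cv2.inRange(hsv,(172,150,60),(180,255,255)))>0)&(P[...,1]>50)&(P[...,0]>400)&(P[...,0]<600)
    print('ball',P[red].mean(0),P[red].min(0),P[red].max(0))
    g=(P[...,2]>125)&(P[...,2]<150)&(np.hypot(P[...,0]-500,P[...,1]-25)<60)
    print('grip',g.sum(),P[g].mean(0))
    y=(cv2.inRange(hsv,(20,140,80),(34,255,255))>0)&(abs(P[...,2]-45)<10)&(np.hypot(P[...,0]-550,P[...,1]+50)<90)
    print('fork',cv2.minAreaRect(P[y][:,:2].astype(np.float32)))
    tr=(abs(P[...,2]-20)<4)&(np.hypot(P[...,0]-500,P[...,1]+352)<115)&(np.hypot(P[...,0]-516,P[...,1]+409)>35)
    print('tray',cv2.minEnclosingCircle(P[tr][:,:2].astype(np.float32)))
    cr=(P[...,2]>29)&(P[...,2]<40)&(np.hypot(P[...,0]-516,P[...,1]+405)<45)
    print('cruc',cv2.minEnclosingCircle(P[cr][:,:2].astype(np.float32)))
    be=(P[...,2]>84)&(P[...,2]<97)&(np.hypot(P[...,0]-496,P[...,1]-385)<80)
    print('beak',cv2.minEnclosingCircle(P[be][:,:2].astype(np.float32)))
    if n=='side':
        cv2.imwrite('pics/nest.png',cv2.resize(c['img'][190:300,230:340],(550,550),interpolation=cv2.INTER_CUBIC))
```

```text
top 3714 [501.5 -25.2   9.9] rect ((522.8960571289062, 29.729202270507812), (305.06646728515625, 183.8365478515625), 87.6436767578125)
wheel ((525.8070068359375, 74.48521423339844), 75.77374267578125) 2393
ball [543.28302481 146.56938308 109.92302568] [536.10074765 137.33070875  11.75863621] [550.66150599 170.11336886 116.17519358]
grip 53 [501.04019321  31.17735451 137.18068432]
fork ((547.65087890625, -71.00724029541016), (50.075347900390625, 35.38787078857422), 86.06697845458984)
tray ((502.6154479980469, -351.9015197753906), 95.00066375732422)
cruc ((515.6861572265625, -402.72210693359375), 21.77300262451172)
beak ((495.7474060058594, 398.4149475097656), 33.749420166015625)
side 2891 [486.8 -38.9  11.4] rect ((523.5120849609375, 22.93109130859375), (301.1401062011719, 183.2769775390625), 87.44522857666016)
wheel ((527.2364501953125, 73.11783599853516), 76.50910949707031) 1484
ball [543.03725319 139.99112087 111.82024314] [539.04655249 137.63348102 106.00791124] [547.54787447 144.78314031 117.74027798]
grip 55 [501.24916789  26.41739419 135.44164981]
fork ((548.8314819335938, -72.30217742919922), (49.80568313598633, 36.29594421386719), 89.58482360839844)
tray ((504.1690673828125, -351.589599609375), 95.17373657226562)
cruc ((516.744873046875, -402.9629211425781), 22.009126663208008)
beak ((496.6202087402344, 398.1282653808594), 38.22587585449219)
```

View pics/nest.png

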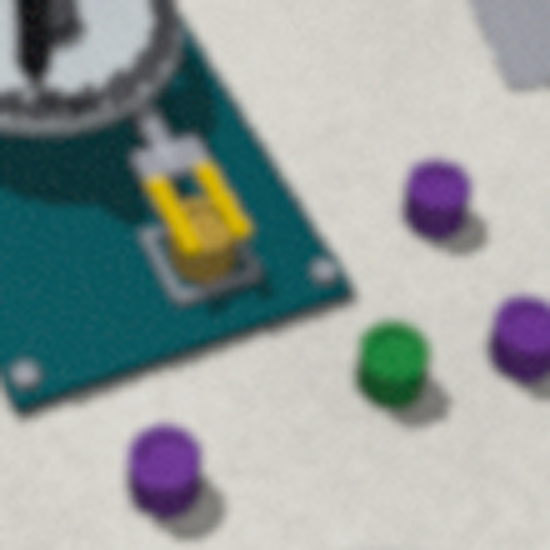

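The crop shows brass at (205,240) under the yellow prongs; the green and purple ones stand off the clamp. The clamp fit gives the axis at about (526.5, 73.8) and yaw about -2.4°, which agrees with the fork and ball positions. Now I move over the ball.

Call:
apply_moves:
  motion: "0.040 -0.0375 0 0;0.040 -0.0375 0 0;0.040 -0.0375 0 0;0.040 -0.0375 0 0;0.040 -0.0375 0 0;0.040 -0.0375 0 0;0.040 -0.0375 0 0"
  fingers: 1

```text
time: 2.02
tool_pos: [338.6, -180.6, 227.0]
tcp_rot: [3.141, -0.001, 0.258]
contact_force: [0.4, -0.4, -0.5]
grip_width: 91.8
finger_force: 0.0
```

Call:
apply_moves:
  motion: "0.040 -0.0375 0 0;0.040 -0.0375 0 0;0.040 -0.0375 0 0;0.040 -0.0375 0 0;0.030 -0.0275 0 0;0 0 0 8.6;0 0 0 8.6;0 0 0 0"

```text
time: 3.02
tool_pos: [476.1, 38.2, 226.7]
tcp_rot: [3.142, 0.0, -0.04]
contact_force: [1.1, -0.9, -1.0]
grip_width: 91.8
finger_force: 0.0
```

```bash
cat >> h.py <<'E'
def to(p):
    M=T(); d=M[:3,:3].T@(np.array(p,float)-M[:3,3]); o=bot.get_obs()
    print('t',round(o['time'],2),'tcp',M[:3,3].round(1),'yaw',round(float(o['tcp_rot'][2]),3),'shift',d.round(1))
YAW=-0.042
def cl(x,y,z,c=(526.5,73.8)):
    a=YAW; return np.array([c[0]+x*np.cos(a)-y*np.sin(a),c[1]+x*np.sin(a)+y*np.cos(a),z])
E
python3 - <<'E'
from h import *
c=shot('wrist'); P=cloud(c); hsv=cv2.cvtColor(c['img'],cv2.COLOR_BGR2HSV)
print(bot.get_obs()['joint_positions'].round(2)); to((543.5,144,150))
red=((cv2.inRange(hsv,(0,150,60),(8,255,255))|cv2.inRange(hsv,(172,150,60),(180,255,255)))>0)
n,l,s,ce=cv2.connectedComponentsWithStats(red.astype(np.uint8))
for i in range(1,n):
    if s[i,4]>20:
        q=P[(l==i)&(c['range_z']>0)]; print(s[i],q.mean(0).round(1),q.min(0).round(1),q.max(0).round(1))
w=(P[...,2]>54)&(P[...,2]<69)&(np.hypot(P[...,0]-526,P[...,1]-74)<90)
print('wheel',cv2.minEnclosingCircle(P[w][:,:2].astype(np.float32)),w.sum())
g=(P[...,2]>125)&(P[...,2]<150)&(np.hypot(P[...,0]-500,P[...,1]-25)<60)
print('grip',g.sum(),P[g].mean(0))
cv2.imwrite('pics/w1.png',c['img'])
E
```

```text
[-0.08  0.26  1.65 -0.    1.24  1.53]
t 3.08 tcp [476.1  38.1 226.7] yaw -0.038 shift [  63.3 -108.4   76.7]
[121 106  23  22 349] [545.4 143.1 113.3] [536.2 135.  106.9] [554.1 153.4 117.2]
wheel ((526.5911865234375, 73.37532806396484), 75.97643280029297) 15090
grip 443 [503.03308839  30.09131132 137.96920435]
```

View pics/w1.png

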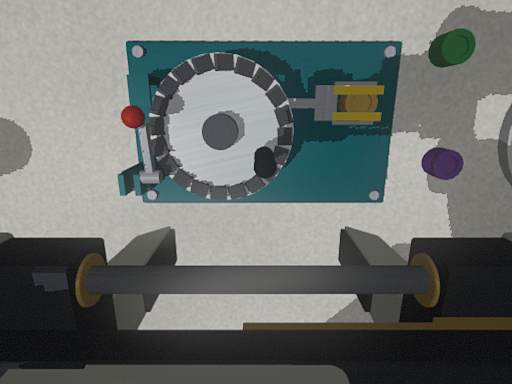

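The wrist view shows the red ball at (132,117), hub at (220,131), grip at (265,161) and the brass die under the fork at (358,102). The wrist data puts the ball at about (545, 144.5, 107), which matches the geometry.

Call:
apply_moves:
  motion: "0.0216 -0.0363 0 0;0.0216 -0.0363 0 0;0.0216 -0.0363 0 0;0 0 0.045 0;0 0 0.045 0;0 0 0.020 0;0 0 0 0"
  fingers: 0.1

```text
time: 3.95
tool_pos: [544.4, 143.9, 115.2]
tcp_rot: [3.141, 0.004, -0.039]
contact_force: [-0.5, 0.0, 0.6]
grip_width: 50.8
finger_force: 0.0
```

Run:
```python
from h import *
to((545,144.5,90)); print(bot.get_obs()['grip_width'],bot.get_obs()['contact_force'])
c=shot('wrist'); P=cloud(c); hsv=cv2.cvtColor(c['img'],cv2.COLOR_BGR2HSV)
red=((cv2.inRange(hsv,(0,150,60),(8,255,255))|cv2.inRange(hsv,(172,150,60),(180,255,255)))>0)
q=P[red&(c['range_z']>0)]; print(len(q),q.mean(0),q.min(0),q.max(0))
```

```text
t 3.95 tcp [544.4 143.9 115.2] yaw -0.039 shift [ 0.7 -0.6 25.2]
50.82842410941194 [-0.52616739  0.03745937  0.62464532]
45 [541.16832349 146.02457097 114.29817444] [537.82007442 142.39645425 110.41079338] [547.13056192 152.80655603 117.07331603]
```

Call:
apply_moves:
  motion: "0.0005 -0.001 0.013 0;0 0 0.012 0;0 0 0 0"

```text
time: 4.38
tool_pos: [545.2, 145.1, 90.7]
tcp_rot: [3.141, 0.002, -0.041]
contact_force: [0.4, -0.2, -0.7]
grip_width: 50.5
finger_force: 0.0
```

Call:
apply_moves:
  motion: "0 0 0 0;0 0 0 0;0 0 0 0;0 0 0 0;0 0 0 0"
  fingers: -1

```text
time: 5.0
tool_pos: [546.1, 145.5, 91.9]
tcp_rot: [-3.141, -0.001, -0.041]
contact_force: [0.3, 2.1, 0.7]
grip_width: 18.0
finger_force: 30.0
```

Call:
apply_moves:
  motion: "-0.0035 0 -0.0055 0;-0.0035 0 -0.0054 0;-0.0045 0 -0.0047 0;-0.0044 0 -0.0046 0;-0.0053 0 -0.0038 0;-0.0052 0 -0.0038 0"

```text
time: 5.75
tool_pos: [519.2, 146.4, 119.9]
tcp_rot: [-3.141, -0.0, -0.041]
contact_force: [2.2, 3.6, -0.7]
grip_width: 18.2
finger_force: 30.0
```

Call:
apply_moves:
  motion: "-0.006 0 -0.0027 0;-0.0057 0 -0.0026 0;-0.0063 0 -0.0016 0;-0.0062 0 -0.0015 0"

```text
time: 6.25
tool_pos: [495.2, 147.4, 128.3]
tcp_rot: [-3.141, -0.001, -0.041]
contact_force: [2.5, 4.4, 3.6]
grip_width: 18.0
finger_force: 30.0
```

Run:
```python
from h import *
o=bot.get_obs(); print(o['grip_width'],o['finger_force'],o['contact_force'],o['moment']); to(cl(-55,72,124))
c=shot('side'); P=cloud(c); hsv=cv2.cvtColor(c['img'],cv2.COLOR_BGR2HSV)
red=((cv2.inRange(hsv,(0,150,60),(8,255,255))|cv2.inRange(hsv,(172,150,60),(180,255,255)))>0)&(P[...,1]>90)&(P[...,1]<200)
print(red.sum(),P[red].mean(0))
i=c['img'][120:230,170:300]; j=shot('wrist')['img']; cv2.imwrite('pics/p.png',np.hstack([cv2.resize(i,(390,330)),cv2.resize(j,(400,330))]))
```

```text
17.99828038294155 30.000330805778503 [2.53461346 4.42669002 3.58175445] [ 0.69810777 -0.60040815  0.02673443]
t 6.25 tcp [495.2 147.4 128.3] yaw -0.041 shift [-20.6   0.2   4.2]
0 [nan nan nan]<stdin>:5: RuntimeWarning: Mean of empty slice.
  ret = um.true_divide(
```

View pics/p.png

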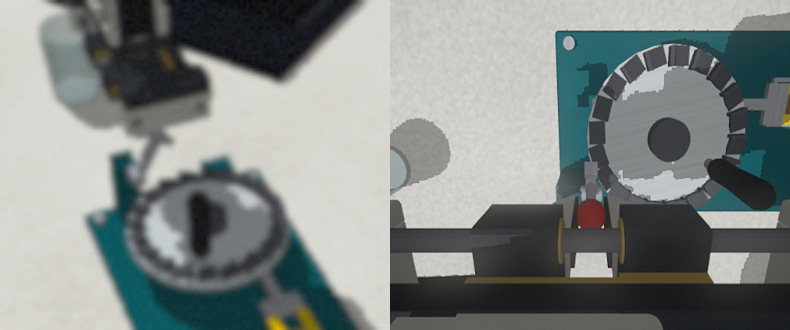

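The side crop shows the pawl arm raised into the gripper; the wrist crop shows the red ball between the pads at (590,213). The throw continues.

Call:
apply_moves:
  motion: "-0.0064 0 -0.0003 0;-0.0064 0 -0.0003 0;-0.0064 0 0.0009 0;-0.0064 0 0.0009 0;-0.0064 0 0.002 0;-0.0064 0 0.0024 0;0 0 0 0"

```text
time: 7.22
tool_pos: [455.8, 149.0, 122.3]
tcp_rot: [3.141, 0.002, -0.041]
contact_force: [-0.9, 4.5, 7.1]
grip_width: 17.9
finger_force: 30.0
```

Run:
```python
from h import *
o=bot.get_obs(); print(o['grip_width'],o['finger_force'],o['contact_force'],o['moment']); to(cl(-76,72,118))
```

```text
17.906399327658438 30.00106930732727 [-0.85256616  4.54671582  7.07875987] [0.71914591 0.08464292 0.00335958]
t 7.22 tcp [455.8 149.  122.3] yaw -0.041 shift [-2.2  0.1  4.3]
```

Call:
apply_moves:
  motion: "0 0 0 0;0 0 0 0;0 0 0 0;0 0 -0.02 0;0 0 -0.04 0;0 0 -0.03 0;0 0 0 0"
  fingers: 0.1

```text
time: 8.1
tool_pos: [458.1, 148.8, 214.1]
tcp_rot: [-3.141, -0.004, -0.042]
contact_force: [0.4, -0.7, -0.1]
grip_width: 50.4
finger_force: 0.0
```

Call:
apply_moves:
  motion: "0 0.03 0 0;0 0.04 0 0;0 0.04 0 0;0 0 0 0"

```text
time: 8.6
tool_pos: [451.7, 37.0, 211.0]
tcp_rot: [3.141, 0.003, -0.045]
contact_force: [-0.9, -0.3, 0.3]
grip_width: 50.6
finger_force: 0.0
```

Run:
```python
from h import *
for n in ['wrist','side','top']:
    c=shot(n); P=cloud(c); hsv=cv2.cvtColor(c['img'],cv2.COLOR_BGR2HSV)
    red=((cv2.inRange(hsv,(0,150,60),(8,255,255))|cv2.inRange(hsv,(172,150,60),(180,255,255)))>0)&(abs(P[...,1]-147)<40)&(P[...,2]>60)
    print(n,'ball',red.sum(),P[red].mean(0) if red.any() else '')
    g=(P[...,2]>128)&(P[...,2]<142)&(np.hypot(P[...,0]-502,P[...,1]-30)<30)
    print('grip',g.sum(),P[g].mean(0),cv2.minEnclosingCircle(P[g][:,:2].astype(np.float32)) if g.any() else '')
to((502,30,100))
```

```text
wrist ball 6 [452.07931816 154.86933455 142.61490039]
grip 524 [502.29090178  30.10582038 138.39695236] ((501.5516357421875, 29.932018280029297), 9.871257781982422)
side ball 13 [451.73702505 143.24222153 142.51607806]
grip 48 [501.43648042  26.71697494 136.86585066] ((502.0940856933594, 28.550884246826172), 9.067272186279297)
top ball 0 
grip 53 [501.042442    31.17873866 137.13031238] ((500.99542236328125, 30.993038177490234), 9.569952964782715)
t 8.75 tcp [452.1  39.5 211.6] yaw -0.041 shift [ 50.4   7.4 111.5]
```

Call:
apply_moves:
  motion: "0.025 0.0037 0 0;0.0252 0.0037 0 0;0 0 0 0;0 0 0.05 0;0 0 0.04 0;0 0 0.021 0;0 0 0 0"

```text
time: 9.62
tool_pos: [500.3, 30.5, 99.9]
tcp_rot: [-3.141, 0.005, -0.04]
contact_force: [-0.2, 0.5, 1.0]
grip_width: 50.7
finger_force: 0.0
```

Call:
apply_moves:
  motion: "0 0 0 0;0 0 0 0;0 0 0 0;0 0 0 0"
  fingers: -1

```text
time: 10.12
tool_pos: [503.2, 30.3, 102.0]
tcp_rot: [-3.14, -0.003, -0.042]
contact_force: [1.4, 3.8, 1.6]
grip_width: 18.6
finger_force: 30.0
```

Run:
```python
from h import *
to((502.2,30,99)); o=bot.get_obs(); print(o['grip_width'],o['finger_force'],o['contact_force'])
c=np.array([526.5,73.6]); R0=50; yaw=o['tcp_rot'][2]
a0=np.deg2rad(-119.1); ang=a0+np.linspace(0,1.72,17)
p=c+R0*np.c_[np.cos(ang),np.sin(ang)]
d=np.diff(p,axis=0); M=T()[:2,:2]
print((d@M/1000).round(4).tolist()); print(p[[8,16]])
```

```text
t 10.12 tcp [503.2  30.3 102. ] yaw -0.042 shift [-1.   0.3  3. ]
18.609671763168528 30.00029663206078 [1.35748731 3.76815905 1.59210159]
[[0.0049, 0.0022], [0.0051, 0.0016], [0.0053, 0.0011], [0.0054, 0.0005], [0.0054, -0.0001], [0.0053, -0.0007], [0.0052, -0.0012], [0.0051, -0.0018], [0.0048, -0.0023], [0.0046, -0.0028], [0.0042, -0.0033], [0.0039, -0.0037], [0.0034, -0.0041], [0.003, -0.0045], [0.0025, -0.0048], [0.0019, -0.005]]
[[543.74391783  26.6676306 ]
 [573.3179252   56.04773861]]
```

Call:
apply_moves:
  motion: "0.0049 0.0022 0 0;0.0051 0.0016 0 0;0.0053 0.0011 0 0;0.0054 0.0005 0 0;0.0054 -0.0001 0 0;0.0053 -0.0007 0 0;0.0052 -0.0012 0 0;0.0051 -0.0018 0 0"

```text
time: 11.12
tool_pos: [543.5, 26.8, 101.9]
tcp_rot: [-3.141, 0.001, -0.041]
contact_force: [-2.8, 3.2, 5.2]
grip_width: 18.4
finger_force: 30.0
```

Run:
```python
from h import *
to((543.7,26.7,99)); o=bot.get_obs(); print(o['grip_width'],o['finger_force'],o['contact_force'],o['moment'])
```

```text
t 11.12 tcp [543.5  26.8 101.9] yaw -0.041 shift [0.2 0.1 2.9]
18.430741884199087 30.000617644982412 [-2.76493608  3.21621393  5.18856446] [ 0.52928077  0.61415882 -0.00108115]
```

On track with small forces; second half.

Call:
apply_moves:
  motion: "0.0048 -0.0023 0 0;0.0046 -0.0028 0 0;0.0042 -0.0033 0 0;0.0039 -0.0037 0 0;0.0034 -0.0041 0 0"

```text
time: 11.75
tool_pos: [565.1, 41.5, 102.0]
tcp_rot: [3.141, 0.001, -0.041]
contact_force: [-4.0, -0.6, 5.6]
grip_width: 18.4
finger_force: 30.0
```

Call:
apply_moves:
  motion: "0.003 -0.0045 0 0;0.0025 -0.0048 0 0;0 0 0 0"

```text
time: 12.12
tool_pos: [571.7, 51.1, 102.0]
tcp_rot: [-3.141, -0.001, -0.041]
contact_force: [-1.2, 2.8, 4.4]
grip_width: 18.4
finger_force: 30.0
```

Call:
apply_moves:
  motion: "0.001 -0.0025 0 0;0.001 -0.0025 0 0;0 0 0 0"

```text
time: 12.5
tool_pos: [573.2, 54.5, 101.9]
tcp_rot: [3.14, 0.0, -0.041]
contact_force: [-4.4, -4.1, 6.5]
grip_width: 18.5
finger_force: 30.0
```

Call:
apply_moves:
  motion: "0.0009 -0.0025 0 0;0.0007 -0.0025 0 0;0 0 0 0"

```text
time: 12.88
tool_pos: [573.4, 55.0, 101.9]
tcp_rot: [3.133, 0.004, -0.041]
contact_force: [-10.4, -21.6, 10.5]
grip_width: 18.5
finger_force: 30.0
```

Call:
apply_moves:
  motion: "0.0006 -0.0025 0 0;0.0005 -0.0025 0 0;0 0 0 0"

```text
time: 13.25
tool_pos: [574.4, 55.5, 101.9]
tcp_rot: [3.126, 0.005, -0.041]
contact_force: [-12.6, -39.5, 11.9]
grip_width: 18.5
finger_force: 30.0
```

The wheel hit its stop. I relieve the load, release and rise.

Call:
apply_moves:
  motion: "-0.001 0.004 0 0;-0.001 0.0042 0 0;0 0 0 0;0 0 0 0"

```text
time: 13.75
tool_pos: [574.1, 54.6, 102.0]
tcp_rot: [3.138, 0.0, -0.042]
contact_force: [-3.3, -10.3, 6.9]
grip_width: 18.4
finger_force: 30.0
```

Call:
apply_moves:
  motion: "0 0 0 0;0 0 0 0;0 0 0 0;0 0 -0.04 0;0 0 -0.05 0;0 0 -0.03 0;0 0 0 0"
  fingers: 0.1

```text
time: 14.62
tool_pos: [575.6, 57.5, 223.9]
tcp_rot: [-3.141, -0.006, -0.041]
contact_force: [-0.4, 0.5, -1.3]
grip_width: 50.4
finger_force: 0.0
```

Call:
apply_moves:
  motion: "-0.030 0.050 0 0;-0.030 0.050 0 0;0 0.030 0 0;0 0 0 0;0 0 0 0"
  fingers: 0.6

```text
time: 15.25
tool_pos: [508.8, -69.4, 220.4]
tcp_rot: [-3.141, 0.002, -0.041]
contact_force: [-0.6, 0.4, 0.5]
grip_width: 73.8
finger_force: 0.0
```

Run:
```python
from h import *
to((548.2,-77.5,20)); print(bot.get_obs()['contact_force'])
for n in ['wrist','side','top']:
    c=shot(n); P=cloud(c); hsv=cv2.cvtColor(c['img'],cv2.COLOR_BGR2HSV)
    d=(abs(P[...,2]-37)<5)&(np.hypot(P[...,0]-548,P[...,1]+77.5)<28)&(P[...,1]<-55)
    print(n,'die',d.sum(),P[d].mean(0).round(1) if d.any() else '',cv2.minEnclosingCircle(P[d][:,:2].astype(np.float32)) if d.any() else '')
    y=(cv2.inRange(hsv,(20,140,60),(34,255,255))>0)&(abs(P[...,2]-45)<5)&(np.hypot(P[...,0]-550,P[...,1]+40)<90)
    print('fork',y.sum(),cv2.minAreaRect(P[y][:,:2].astype(np.float32)) if y.any() else '')
    g=(P[...,2]>128)&(P[...,2]<142)&(np.hypot(P[...,0]-574,P[...,1]-55)<30)
    print('grip',g.sum(),P[g].mean(0) if g.any() else '')
    red=((cv2.inRange(hsv,(0,150,60),(8,255,255))|cv2.inRange(hsv,(172,150,60),(180,255,255)))>0)&(abs(P[...,1]-147)<40)&(P[...,2]>60)
    print('ball',red.sum(),P[red].mean(0) if red.any() else '')
    if n=='wrist': cv2.imwrite('pics/w2.png',c['img'])
```

```text
t 15.25 tcp [508.8 -69.4 220.4] yaw -0.041 shift [ 40.    6.6 200.3]
[-0.56685333  0.35144002  0.49918641]
wrist die 827 [549.3 -78.3  37.8] ((549.0851440429688, -78.28453063964844), 17.811058044433594)
fork 824 ((549.6455688476562, -46.8521728515625), (95.30288696289062, 36.268558502197266), 87.69306182861328)
grip 573 [572.64208879  50.42088764 137.37646485]
ball 0 
side die 139 [549.  -79.   37.6] ((549.5408935546875, -77.62092590332031), 19.232524871826172)
fork 125 ((550.8522338867188, -47.033485412597656), (95.56110382080078, 36.71904373168945), 87.4627914428711)
grip 0 
ball 15 [452.68955066 143.45428588 142.49547398]
top die 0  
fork 9 ((566.7333374023438, -7.6321001052856445), (2.881131172180176, 10.497332572937012), 1.8952032327651978)
grip 52 [571.40585636  54.57896567 136.83609937]
ball 36 [452.45425732 149.47288394 143.80891471]
```

View pics/w2.png

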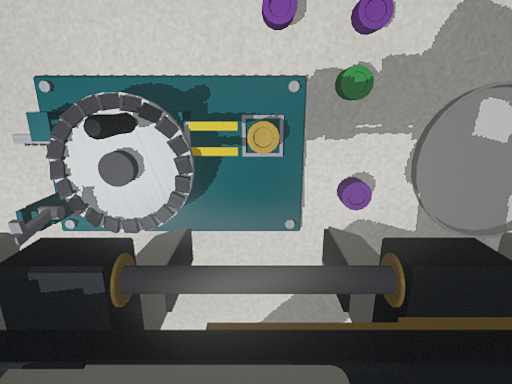

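The wrist view shows the fork drawn back (tips at about column 238), the brass die free in the nest at (263,137) and the pawl thrown back at (35,220). Next, check the camera mount before the 90° turn, and choose the placing spot.

Run:
```python
from h import *
c=shot('wrist'); print(c['mount'].round(1).tolist(), bot.get_obs()['joint_positions'].round(2))
print('nest',cl(28,-150,10,(526.5,73.6)))
```

```text
[[0.0, -1.0, -0.3, 75.2], [1.0, 0.0, 0.0, 0.4], [-0.0, -0.3, 1.0, -159.0], [0.0, 0.0, 0.0, 1.0]] [-0.28  0.33  1.56  0.    1.25  1.33]
nest [548.17715967 -77.44337373  10.        ]
```

Call:
apply_moves:
  motion: "0.020 0.0045 0 -10.5;0 0 0 -10.5;0 0 0 -10.5;0 0 0 -10.5;0 0 0 -10.5;0 0 0 -10.5;0 0 0 -10.5;0 0 0 -10.5"

```text
time: 16.45
tool_pos: [528.9, -74.7, 221.2]
tcp_rot: [-3.141, -0.0, 1.432]
contact_force: [-0.7, -0.2, 1.1]
grip_width: 73.4
finger_force: 0.0
```

Call:
apply_moves:
  motion: "0 0 0 -6;0 0 0.04 0;0 0 0.04 0;0 0 0 0;0 0 0 0"

```text
time: 17.08
tool_pos: [529.7, -75.3, 142.6]
tcp_rot: [3.14, 0.0, 1.53]
contact_force: [-0.5, 1.4, 0.3]
grip_width: 73.7
finger_force: 0.0
```

Run:
```python
from h import *
to((549.1,-78.2,18))
c=shot('wrist'); P=cloud(c)
d=(abs(P[...,2]-37)<5)&(np.hypot(P[...,0]-549,P[...,1]+78)<26)&(P[...,1]<-55)
print('die',d.sum(),P[d].mean(0).round(1),cv2.minEnclosingCircle(P[d][:,:2].astype(np.float32)))
```

```text
t 17.07 tcp [529.7 -75.3 142.6] yaw 1.53 shift [ -2.   19.3 124.7]
die 1239 [548.9 -76.7  37.8] ((548.96435546875, -77.09236907958984), 17.920757293701172)
```

Call:
apply_moves:
  motion: "-0.0012 0.0190 0 0;0 0 0.05 0;0 0 0.045 0;0 0 0.02 0;0 0 0 0"

```text
time: 17.75
tool_pos: [547.9, -77.5, 26.4]
tcp_rot: [-3.141, -0.0, 1.53]
contact_force: [-0.0, -0.4, 0.2]
grip_width: 73.4
finger_force: 0.0
```

Run:
```python
from h import *
to((548.7,-77.3,18.5)); print(bot.get_obs()['contact_force'])
```

```text
t 17.75 tcp [547.9 -77.5  26.4] yaw 1.53 shift [0.2 0.8 7.9]
[-0.00961613 -0.40423133  0.21147158]
```

Call:
apply_moves:
  motion: "0 0.0005 0.007 0;0 0 0 0"

```text
time: 18.0
tool_pos: [548.9, -77.7, 20.3]
tcp_rot: [3.14, 0.001, 1.529]
contact_force: [-0.5, 0.2, 0.2]
grip_width: 73.5
finger_force: 0.0
```

Call:
apply_moves:
  motion: "0 0 0 0;0 0 0 0;0 0 0 0;0 0 0 0"
  fingers: -1

```text
time: 18.5
tool_pos: [548.2, -77.5, 19.4]
tcp_rot: [3.142, 0.0, 1.529]
contact_force: [0.7, -0.3, -0.1]
grip_width: 38.4
finger_force: 0.0
```

Call:
apply_moves:
  motion: "0 0 -0.005 0;0 0 -0.01 0;0 0 -0.03 0;0 0 -0.04 0;0 0 0 0"

```text
time: 19.12
tool_pos: [550.3, -78.0, 107.9]
tcp_rot: [3.135, 0.002, 1.529]
contact_force: [0.2, -0.3, -2.9]
grip_width: 34.3
finger_force: 30.0
```

Run:
```python
from h import *
to((488,-310,100)); o=bot.get_obs(); print(o['contact_force'],o['grip_width'])
c=shot('side'); P=cloud(c)
tr=(abs(P[...,2]-20)<4)&(np.hypot(P[...,0]-502,P[...,1]+352)<115)&(np.hypot(P[...,0]-516,P[...,1]+403)>35)
print('tray',cv2.minEnclosingCircle(P[tr][:,:2].astype(np.float32)))
i=c['img'][180:384,200:430]; cv2.imwrite('pics/g.png',cv2.resize(i,None,fx=2.6,fy=2.6))
```

```text
t 19.12 tcp [550.3 -78.  107.9] yaw 1.529 shift [-234.3  -52.7    8. ]
[ 0.19369092 -0.28607744 -2.88154789] 34.252546664575874
tray ((503.818359375, -351.56695556640625), 95.03160095214844)
```

View pics/g.png

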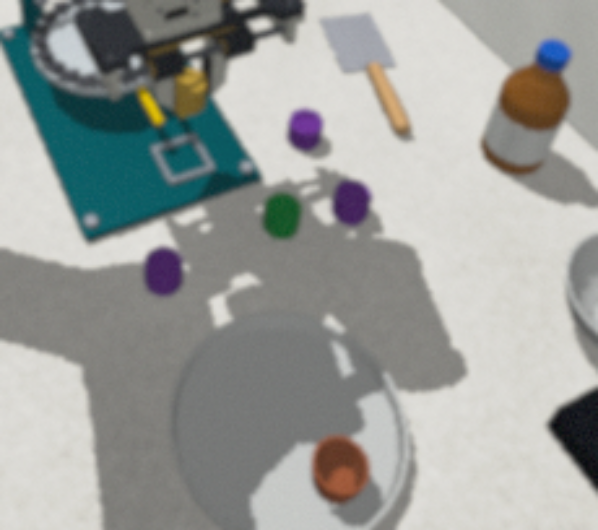

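The side crop shows the brass die in the gripper at (190,95), the nest empty at (183,157) and the crucible at (340,468). I carry it to the free side of the tray.

Call:
apply_moves:
  motion: "-0.02 -0.0036 0 0;-0.041 -0.0071 0 0;-0.041 -0.0071 0 0;-0.041 -0.0071 0 0;-0.041 -0.0071 0 0;-0.041 -0.0071 0 0;-0.02 -0.0036 0 0;0 0 0 0"

```text
time: 20.18
tool_pos: [494.3, -321.6, 103.3]
tcp_rot: [-3.14, -0.001, 1.527]
contact_force: [0.6, 1.0, -2.1]
grip_width: 34.3
finger_force: 30.0
```

Call:
apply_moves:
  motion: "0 0 0.015 0;0 0 0.02 0;0 0 0.02 0;0 0 0.01 0;0 0 0 0;0 0 0 0"

```text
time: 20.92
tool_pos: [495.9, -320.5, 39.9]
tcp_rot: [3.141, 0.001, 1.53]
contact_force: [-0.4, 1.0, -2.4]
grip_width: 33.9
finger_force: 30.0
```

Run:
```python
from h import *
to((497,-322,20)); o=bot.get_obs(); print(o['contact_force'],o['grip_width']); p=o['tool_pos']
c=shot('side'); P=cloud(c); hsv=cv2.cvtColor(c['img'],cv2.COLOR_BGR2HSV)
m=(cv2.inRange(hsv,(12,90,40),(34,255,255))>0)&(np.hypot(P[...,0]-p[0],P[...,1]-p[1])<30)&(P[...,2]>7)
q=P[m]; print(m.sum(),q.mean(0),np.percentile(q[:,2],[0,2,10,50,90,100]).round(1))
u=proj(c,p); u=[int(v) for v in u]; print(u,np.argwhere(m).min(0),np.argwhere(m).max(0))
cv2.imwrite('pics/h.png',cv2.resize(c['img'][u[1]-60:u[1]+60,u[0]-70:u[0]+70],None,fx=5,fy=5))
```

```text
t 20.93 tcp [ 495.9 -320.5   39.9] yaw 1.53 shift [-1.5  1.2 19.9]
[-0.43277166  0.95430489 -2.39802442] 33.89282638149887
95 [ 496.61450742 -331.4856424    53.92018241] [ 33.6  35.8  38.1  55.8  59.7 139.1]
[300, 324] [311 296] [334 318]
```

View pics/h.png

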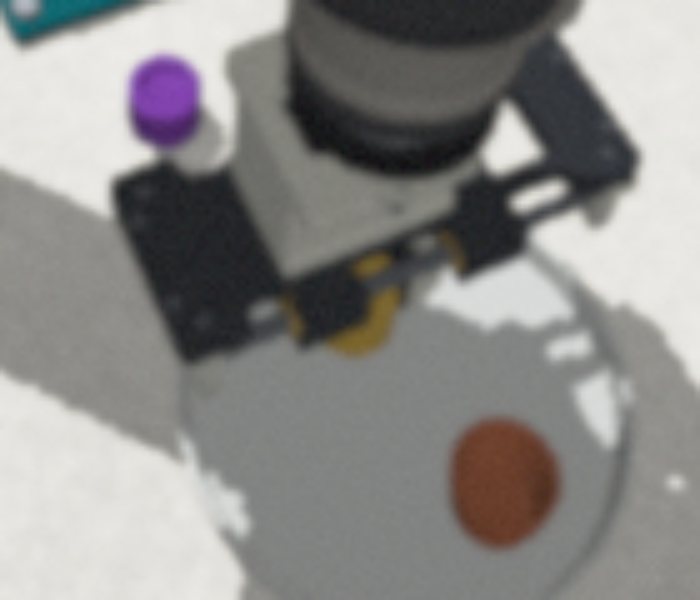

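The die hangs upright at (365,310), its bottom about 32 mm up and clear of the crucible at (505,480). I descend with force checks.

Call:
apply_moves:
  motion: "0 0 0.008 0;0 0 0.006 0;0 0 0.004 0;0 0 0.002 0;0 0 0 0;0 0 0 0"

```text
time: 21.72
tool_pos: [495.5, -320.6, 19.5]
tcp_rot: [3.141, 0.0, 1.529]
contact_force: [0.8, -0.0, -2.2]
grip_width: 34.2
finger_force: 30.0
```

Call:
apply_moves:
  motion: "0 0 0.001 0;0 0 0.001 0;0 0 0 0;0 0 0 0"

```text
time: 22.22
tool_pos: [495.4, -320.6, 17.3]
tcp_rot: [3.142, 0.0, 1.529]
contact_force: [0.2, -0.5, -1.5]
grip_width: 34.6
finger_force: 30.0
```

Call:
apply_moves:
  motion: "0 0 0.001 0;0 0 0.001 0;0 0 0 0;0 0 0 0"

```text
time: 22.72
tool_pos: [495.4, -320.5, 15.3]
tcp_rot: [-3.142, 0.0, 1.529]
contact_force: [0.3, -0.7, -1.3]
grip_width: 34.3
finger_force: 30.0
```

Call:
apply_moves:
  motion: "0 0 0.001 0;0 0 0.0005 0;0 0 0 0;0 0 0 0"

```text
time: 23.22
tool_pos: [495.5, -320.6, 15.2]
tcp_rot: [3.141, 0.001, 1.53]
contact_force: [-3.0, 2.2, 8.9]
grip_width: 34.1
finger_force: 30.0
```

Call:
apply_moves:
  motion: "0 0 0.001 0;0 0 0 0;0 0 0 0"

```text
time: 23.6
tool_pos: [495.5, -320.6, 15.1]
tcp_rot: [3.141, 0.001, 1.53]
contact_force: [-4.2, 3.8, 16.8]
grip_width: 34.2
finger_force: 30.0
```

The die is on the floor. I ease the load and release.

Call:
apply_moves:
  motion: "0 0 -0.0017 0;0 0 0 0;0 0 0 0"

```text
time: 23.98
tool_pos: [495.6, -320.7, 15.2]
tcp_rot: [3.141, 0.001, 1.529]
contact_force: [-1.8, 0.8, 7.3]
grip_width: 34.1
finger_force: 30.0
```

Call:
apply_moves:
  motion: "0 0 0 0;0 0 0 0;0 0 0 0;0 0 0 0"
  fingers: 0.3

```text
time: 24.48
tool_pos: [495.4, -320.5, 14.3]
tcp_rot: [-3.141, -0.0, 1.529]
contact_force: [-0.4, -0.0, -0.0]
grip_width: 59.7
finger_force: 0.0
```

Call:
apply_moves:
  motion: "0 0 -0.02 0;0 0 -0.04 0;0 0 -0.05 0;0 0 -0.05 0;0.04 0 -0.02 0;0.05 0 0 0;0.05 0 0 0;0 0 0 0"

```text
time: 25.48
tool_pos: [501.1, -177.6, 194.8]
tcp_rot: [-3.141, -0.001, 1.533]
contact_force: [0.4, -0.9, -0.0]
grip_width: 59.8
finger_force: 0.0
```

Run:
```python
from h import *
o=bot.get_obs(); print(o['time'],o['contact_force'],o['grip_width'])
for n in ['side','top']:
    c=shot(n); P=cloud(c); hsv=cv2.cvtColor(c['img'],cv2.COLOR_BGR2HSV)
    d=(abs(P[...,2]-32)<3)&(np.hypot(P[...,0]-496,P[...,1]+321)<32)
    print(n,'die',d.sum(),cv2.minEnclosingCircle(P[d][:,:2].astype(np.float32)),P[d][:,2].mean())
    cr=(P[...,2]>29)&(P[...,2]<40)&(np.hypot(P[...,0]-516,P[...,1]+405)<45)
    print('cruc',cv2.minEnclosingCircle(P[cr][:,:2].astype(np.float32)))
    red=((cv2.inRange(hsv,(0,150,60),(8,255,255))|cv2.inRange(hsv,(172,150,60),(180,255,255)))>0)&(abs(P[...,1]-147)<40)&(P[...,2]>60)
    print('ball',P[red].mean(0) if red.any() else '')
    be=(P[...,2]>84)&(P[...,2]<97)&(np.hypot(P[...,0]-496,P[...,1]-385)<80)
    print('beak',cv2.minEnclosingCircle(P[be][:,:2].astype(np.float32)))
    y=(cv2.inRange(hsv,(20,140,60),(34,255,255))>0)&(abs(P[...,2]-45)<6)&(np.hypot(P[...,0]-550,P[...,1]+30)<60)
    print('fork',P[y].mean(0) if y.any() else '')
    if n=='side': cv2.imwrite('pics/end.png',cv2.resize(c['img'],(700,525)))
```

```text
25.475 [ 0.41487669 -0.94401431 -0.00381919] 59.800143045214575
side die 201 ((495.8968811035156, -320.3313293457031), 18.170412063598633) 32.50686900747426
cruc ((516.4878540039062, -402.8793640136719), 21.87574577331543)
ball [452.45841616 143.35507907 143.05032535]
beak ((499.4956359863281, 398.4468078613281), 35.31495666503906)
fork [564.36296249 -40.57627648  46.70430887]
top die 0 ((0.0, 0.0), 0.0) nan
cruc ((0.0, 0.0), 0.0)
ball [452.47898783 149.87193997 143.19770286]
beak ((496.4368591308594, 398.8101501464844), 34.42824935913086)
fork [550.44285092 -24.66743799  45.5265007 ]<stdin>:6: RuntimeWarning: Mean of empty slice.
  ret = ret.dtype.type(ret / rcount)
```

View pics/end.png

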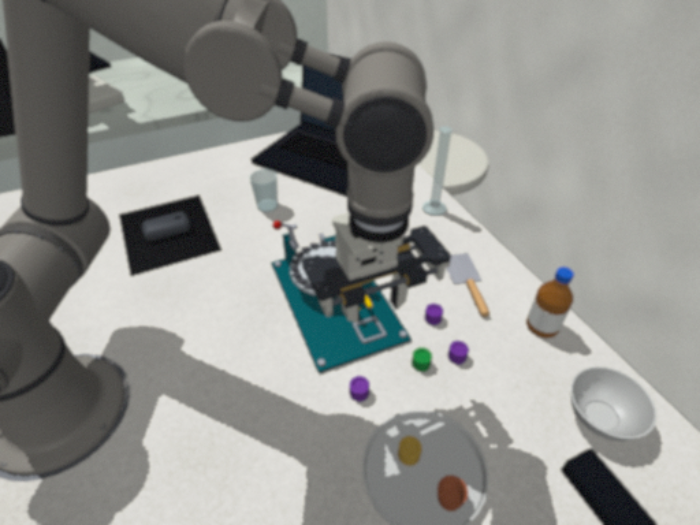

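The final view shows the die upright in the tray at (410,450), the crucible unmoved at (452,492), the pawl ball thrown back at (277,225) and the beaker in place at (264,188). The arm is clear of everything.

```bash
python3 -c "
from plant import bot
print(bot.close_job())"
```

```text
the job is handed in; nothing more can be done
None
```

I handed the job in at about 25 s: the brass die stands upright on the tray floor, the pawl is thrown back, the wheel is wound back to its stop, and the crucible and beaker are where they were.

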